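# Tip the tube rack onto its base and park it against the bench rail

## Robot

A 6-joint arm with a two-finger parallel gripper is mounted at the origin on the work surface. World frame = base frame: x ahead of the robot, y to its left, z up, the work surface at z = 0. Lengths are in m, angles in rad, forces in N, time in s.
With the tool pointing down it reaches from about 0.3 to 0.875 m from the base axis. Payload 6.4 kg.
Tool frame: the origin (TCP) lies between the finger pads; the fingertips stand ctrl.tip_extent ahead of it and the grasp point (between the pads) is the TCP (ctrl.tip_extent is the distance from the TCP to the fingertips, in m); z points along the fingers, y is the line along which they close (so a half turn about z gives the same grasp; the last joint's range is limited). The gripper opens to 85 mm and grips with 20 to 120 N. Pads are 22 mm wide; open, the fingers measure 114 mm over their backs; the gripper's body (76 mm by 85 mm) begins 54 mm behind the grasp point. The pads swing forward as they close: fully open they stand 13 mm farther back than shut.
Start: joints at [1.131, 0.181, 1.607, -0, 1.354, -0.206], TCP at [0.133, 0.559, 0.25] pointing down, gripper open.
Joint ranges: [-2.99, 2.99], [-0.89, 2.07], [0.3, 2.58], [-1.14, 4.28], [0, 2.63], [-3.12, 3.12]. Speed limits (rad/s): [2.57, 2.57, 3.01, 3.14, 3.14, 3.14].

## Interface

Orientations are given as a unit quaternion [w, x, y, z].
In Python, from bench import ctrl gives the robot as it stands.
- The arm moves only by the tool send_rows, never from a script. Its arguments are lists of equal length, an entry for each row: "dr": the turn, a rotation vector about the tool's x, y, z in units of 6 degrees (1.0 is 6 degrees), a list of three; "xyz": the shift along the tool's x, y, z in cm, a list of three; "jaw": the opening in per cent of the stroke, from 0 (shut) to 100 (fully open). In form: {"dr": [[wx, wy, wz], ...], "xyz": [[dx, dy, dz], ...], "jaw": [jaw, ...]}. A call has exactly 8 rows; each row is the pose to reach, as a shift and turn from the pose commanded when the call began, along the tool's axes at that moment; what a row does not reach only later rows make up. A row lasts 1/8 s, in which the tool goes at most 62.5 mm and 10.7 degrees, less where a joint would pass 70% of its speed; a pose out of reach is approached as far as the arm can. A call with a gripper value outside its range is refused whole. The fingers move at their own pace and stop on an object; the grip force is fixed at half the most. Time passes only in rows, so rows that repeat a pose let the fingers close, or fill a call up. It gives the time, the measured TCP pose, the force, the opening and the grip force at its end, in the units of the state.
- ctrl.get_obs(): the state, without advancing time (a new reading comes with each control period).
- ctrl.camera(name): name is "scene" or "top" or "wrist"; returns the picture (420x560x3 uint8, red, green, blue); there is no depth.
- ctrl.calibration(name): a dict with "camera_matrix" (3x3 intrinsics, pixels), "world_from_camera" (4x4, takes a point from camera to world coordinates). Camera axes: x right, y up, looking along -z (the intrinsics and any distortion apply to the point x, -y, -z); pixel columns grow to the right and rows downward; lengths in m; the calibration is good to about 2 mm. A picture is of the moment at which its call begins: read the wrist's pose just before it. calibration takes no time and is no camera call; for the wrist camera it gives the pose at the moment of the call.
- ctrl.hand_in(): hands the job in; it is judged then, once.
The state is a dict: "time_s": time; "q": joint angles; "dq": joint speeds; "joint_efforts": joint torques, N m; "eef_pos": TCP position; "eef_rot": TCP orientation; "wrist_force": force on the tool from outside, world axes, zero at the start; "torque": the same for the moment, N m; "opening": opening from 0.0 (shut) to 1.0 (fully open); "grasp_force": force on a finger pad.
Only numpy, scipy, OpenCV 4.12 (cv2) and the standard library are available. Lean on these libraries where they do the work, as an engineer would, in place of code of your own. Each camera call takes 0.05 s, during which the arm holds its last target. There are 200 camera calls.

## Task

The empty white tube rack has been left standing on one of its long sides, with its tube holes towards the robot and its base, with four small rubber feet, away from it. Push it over so that it lies on its base with the holes facing up, then push it across the bench until its long side sits flat against the low metal rail, anywhere along the rail as long as no part of the rack sticks out past its ends. Only push with the fingers: do not lift or carry the rack, and leave the bottle, the jar and the tip box where they stand.

Things in the scene. Friction and masses are not known exactly. Their poses are not given: they have to be found in the camera images.
- rack: empty white plastic test-tube rack, a closed box 200 x 90 x 60 mm, 0.2 to 0.4 kg. It starts on a long side: 60 mm deep (own x), 200 mm long (own y), 90 mm tall (own z); the deck with the holes faces its own -x (roughly towards the robot, turned up to 40 degrees), its base (four flush feet) +x. Origin: centre of the face it stands on at first. Lying on its base its own x points down, z is level
- rack_center (a point): centre of the rack's box: 45 mm above the bench while it stands on its side, 30 mm when it lies on its base. Pushed near its top edge on the deck, it tips over its far lower edge rather than sliding, and falls by itself once tipped past about 34 degrees
- rack_deck (a point): centre of the deck, the 200 x 90 mm face with a lattice of 8 x 3 square tube openings, about 18 mm wide and blind: no finger goes in, so it can be pushed anywhere like a flat plate
- rack_side (a point): centre of the long side (200 x 60 mm) that is on top at the start; once tipped it is the leading side (own +z points from the centre to it, the way the rack fell), which comes to rest against the rail
- rail: straight aluminium stop rail fixed to the bench beyond the rack, 500 mm long (its own y), 20 mm thick (its own x), 30 mm high, turned a little. Origin: centre of its underside. Its face towards the rack lies 10 mm from the origin on its own -x side
- bottle: bystander: glass reagent bottle with blue cap, 70 mm diameter, 150 mm tall, standing just in front of one end of the rail; origin at the centre of its underside
- jar: bystander: grey plastic jar with white lid, 64 mm diameter, 85 mm tall, standing just in front of the other end of the rail; origin at the centre of its underside
- tipbox: bystander: closed pipette-tip box, 85 x 120 mm and 63 mm tall, standing left of the rack (+y); origin at the centre of its underside
There are look-alikes about, which are no part of the job. What is shaped like the rack but orange or yellow is not meant.

How it is judged:
On the way:
1. the rack lies on its base, holes up (angle between rack's own x axis and vertical above 3.04 rad and height (world z) of rack_center below 0.036 m), for 0.2 s.
At the end, for the whole second after the job is handed in: the rack is at rest on its base, holes up (within 0.1 rad), one long side flat against the rail's near face (gap at the middle under 7 mm, within 0.07 rad of parallel), all of its length within the rail's length (all of step 1 and x of rack_center in the frame of rail between -0.062 and -0.045 m and angle between the z axis of rack and the x axis of rail, either way round below 0.07 rad and y of rack_center in the frame of rail between -0.152 and 0.152 m and linear speed of rack below 0.02 m/s); the robot touches nothing.
It fails at once if the rack is lifted off the bench (its centre rises above 68 mm; tipping it over an edge takes it to 54 mm) (height (world z) of rack_center above 0.068 m).
It fails at once if the bottle, the jar or the tip box is shifted by more than 20 mm or knocked over (distance of any of bottle, jar, tipbox from where it was at the start of the episode above 0.02 m or angle between any of bottle, jar, tipbox's own z axis and vertical above 0.5 rad).
It also fails if it takes over 58 s, if anything falls off the work surface, if the arm or the gripper's body presses on something with over 40 N, if the wrist force passes 120 N, or if a joint passes its speed limit or range.

## Working session

There is one attempt and no reset: what is moved stays moved. The work goes in short steps, Python scripts to look and compute and a tool call to move; the robot and the scene stay as the last step left them, time stands still between calls to the robot, and variables do not carry over. Pictures are saved under pics/ and viewed, at most 10 in all, crops included, and the job is handed in when it is done.

Besides the shell and the picture viewer there is one more tool, called after "Call:" in YAML: its name, and indented under it one key for each argument. send_rows: Moves the arm, as the interface text tells. Its arguments: {"type":"object","properties":{"dr":{"type":"array","items":{"type":"array","items":{"type":"number"}}},"xyz":{"type":"array","items":{"type":"array","items":{"type":"number"}}},"jaw":{"type":"array","items":{"type":"number"}}},"required":["dr","xyz","jaw"]}

```bash
mkdir -p pics
python3 - <<'E'
from bench import ctrl
import cv2,numpy as np
for n in("scene","top"):
    cv2.imwrite(f"pics/{n}0.png",ctrl.camera(n)[:,:,::-1])
    c=ctrl.calibration(n);print(n,np.round(c["camera_matrix"],1).tolist(),np.round(c["world_from_camera"],3).tolist(),[k for k in c])
o=ctrl.get_obs();print(o["eef_pos"],o["eef_rot"],ctrl.tip_extent,o["time_s"])
E
```

```text
scene [[491.4, 0.0, 274.2], [0.0, 491.4, 204.0], [0.0, 0.0, 1.0]] [[0.661, -0.546, 0.515, 1.165], [0.75, 0.476, -0.459, -0.561], [0.005, 0.69, 0.724, 0.99], [0.0, 0.0, 0.0, 1.0]] ['camera_matrix', 'world_from_camera']
top [[404.0, 0.0, 283.6], [0.0, 404.0, 210.7], [0.0, 0.0, 1.0]] [[0.014, 0.996, -0.092, 0.434], [-1.0, 0.014, 0.002, 0.046], [0.003, 0.092, 0.996, 0.953], [0.0, 0.0, 0.0, 1.0]] ['camera_matrix', 'world_from_camera']
[0.13299249 0.55892716 0.24945261] [-2.44688376e-04  1.16630166e-01  9.93175088e-01 -7.67025929e-04] 0.019 0.1
```

View pics/scene0.png

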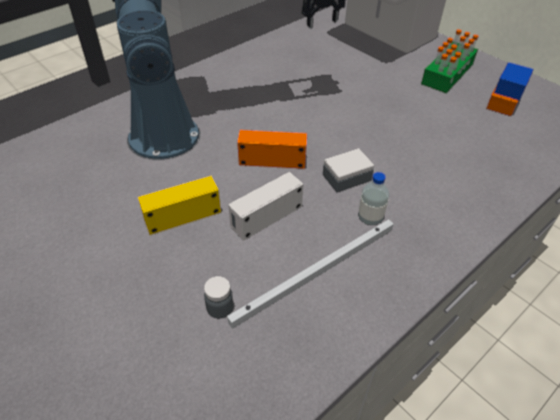

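View pics/top0.png

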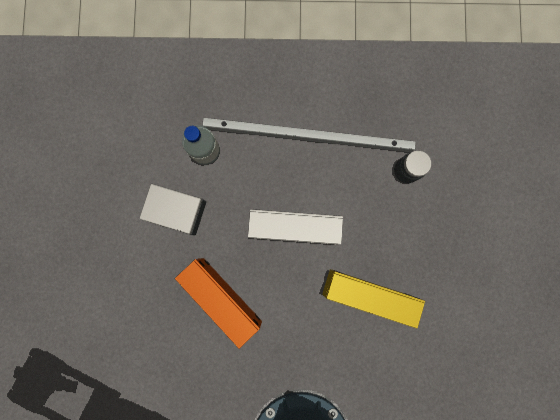

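In the pictures, the candidates are:
- White rack: scene (266,205), top (296,227). The feet are on its far side.
- Orange look-alike: top (218,303).
- Yellow look-alike: top (376,299).
- White tip box: top (172,209).

The rack I want is the white one at top (296,227). The rail runs from (204,123) to (414,146), with the bottle at (200,145) and the jar at (415,165). Next I'll measure these and check a close crop.

```bash
cat > h.py <<'E'
from bench import ctrl
import cv2,numpy as np
def ray(n,uv,z):
    c=ctrl.calibration(n);K=c["camera_matrix"];T=np.array(c["world_from_camera"])
    uv=np.atleast_2d(uv).astype(float)
    d=np.c_[(uv[:,0]-K[0][2])/K[0][0],-(uv[:,1]-K[1][2])/K[1][1],-np.ones(len(uv))]@T[:3,:3].T
    return T[:3,3]+d*((z-T[2,3])/d[:,2])[:,None]
def blob(img,seed,lo,r=None):
    hsv=cv2.cvtColor(img,cv2.COLOR_RGB2HSV)
    m=((hsv[:,:,2]>lo)&(hsv[:,:,1]<70)).astype(np.uint8)
    l=cv2.connectedComponents(m,connectivity=4)[1]
    k=l[seed[1],seed[0]];assert k>0
    return (l==k).astype(np.uint8)
def rect(m,n,z):
    c=max(cv2.findContours(m,0,cv2.CHAIN_APPROX_NONE)[0],key=cv2.contourArea)[:,0]
    p=ray(n,c,z)[:,:2]
    r=cv2.minAreaRect((p*1000).astype(np.float32));b=cv2.boxPoints(r)
    e=[b[1]-b[0],b[2]-b[1]];L=max(e,key=np.linalg.norm)
    L=L*np.sign(L[1])
    return np.round(r[0]),np.round(r[1]),np.round(b).tolist(),round(float(np.arctan2(-L[0],L[1])),4)
E
python3 - <<'E'
from h import *
im=ctrl.camera("top")
for s,nm in(((296,227),"rack"),((300,133),"rail"),((172,209),"tip")):print(nm,im[s[1],s[0]])
for th in(140,170,200):
  try:print("rack",th,*rect(blob(im,(296,229),th),"top",.09))
  except Exception as e:print(e)
for th in(110,130,150):
  try:print("rail",th,*rect(blob(im,(310,134),th),"top",.03))
  except Exception as e:print(e)
try:print("tip",*rect(blob(im,(172,209),130),"top",.063))
except Exception as e:print(e)
print("jar",ray("top",(418,163),.085),"cap",ray("top",(192,133),.15))
s=ctrl.camera("scene")
print("feet scene",ray("scene",[(250,230),(302,201)],0.02))
a=cv2.resize(im[180:260,130:360],None,fx=3.4,fy=3.4,interpolation=2);b=cv2.resize(s[160:245,215:400],None,fx=3,fy=3,interpolation=2)
h=np.zeros((a.shape[0]+b.shape[0],max(a.shape[1],b.shape[1]),3),np.uint8);h[:a.shape[0],:a.shape[1]]=a;h[a.shape[0]:,:b.shape[1]]=b
cv2.imwrite("pics/crop1.png",h[:,:,::-1])
E
```

```text
rack [217 212 201]
rail [184 184 176]
tip [193 191 178]
rack 140 [480.  19.] [199.  61.] [[444.0, -78.0], [504.0, -82.0], [516.0, 117.0], [456.0, 120.0]] -0.0601
rack 170 [481.  19.] [198.  58.] [[446.0, -78.0], [504.0, -82.0], [516.0, 116.0], [458.0, 120.0]] -0.0601
rack 200 [480.  19.] [198.  56.] [[446.0, -78.0], [502.0, -81.0], [514.0, 116.0], [458.0, 120.0]] -0.0598
rail 110 [704. -12.] [499.  24.] [[667.0, -259.0], [691.0, -262.0], [741.0, 235.0], [717.0, 238.0]] -0.1
rail 130 [702. -11.] [497.  19.] [[668.0, -257.0], [687.0, -259.0], [736.0, 235.0], [717.0, 237.0]] -0.0996
rail 150 [704.  13.] [448.  18.] [[673.0, -209.0], [691.0, -211.0], [735.0, 235.0], [718.0, 237.0]] -0.0998
tip [518. 296.] [116.  81.] [[463.0, 251.0], [541.0, 229.0], [573.0, 341.0], [495.0, 363.0]] -0.2778
jar [[ 0.62265181 -0.24764164  0.085     ]] cap [[0.663705   0.23244569 0.15      ]]
feet scene [[ 0.50304351 -0.05528887  0.02      ]
 [ 0.51594688  0.11869383  0.02      ]]
```

View pics/crop1.png

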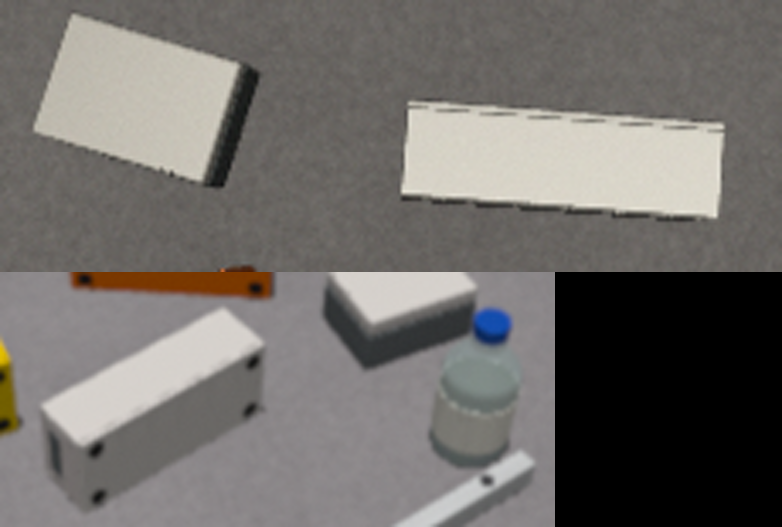

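The crop shows the white rack on its side with plain feet on the far face and the holes facing the robot. Its top measures 199×61 mm, centred at (480,19) mm with yaw −0.060. The rail's yaw is −0.100 and its centre is (702,−12) mm. All of this agrees with the given sizes. I'll move to just in front of the deck.

Call:
send_rows:
  dr:
    - [0,0,-0.2]
    - [0,0,-0.4]
    - [0,0,-0.6]
    - [0,0,-0.8]
    - [0,0,-1.0]
    - [0,0,-1.3]
    - [0,0,-1.66]
    - [0,0,-1.66]
  xyz:
    - [-3,-3.6,0]
    - [-7,-8.4,0]
    - [-11,-13,0]
    - [-15,-18,0]
    - [-19,-22.5,0]
    - [-23,-27,0]
    - [-27,-32,0]
    - [-30,-35.3,0]
  jaw: [100,100,100,100,100,100,100,100]

```text
time_s: 1.2
eef_pos: [0.3438, 0.1443, 0.2505]
eef_rot: [0.001, 0.03, 1.0, -0.0]
wrist_force: [1.4, 0.4, -0.2]
opening: 0.999
grasp_force: 0.0
```

```bash
cat >> h.py <<'E'
from scipy.spatial.transform import Rotation as R
def to(x,y,z,yaw):
    "shift (cm) and dr to put TCP at xyz, tool down, tool y along yaw+90deg"
    o=ctrl.get_obs();q=o["eef_rot"];A=R.from_quat([q[1],q[2],q[3],q[0]])
    c,s=np.cos(yaw),np.sin(yaw)
    B=R.from_matrix(np.array([[-c,-s,0],[-s,c,0],[0,0,-1]]).T.T)
    print("t",round(o["time_s"],2),"pos",np.round(o["eef_pos"],4),"yaw",round(float(np.arctan2(-A.as_matrix()[0,1],A.as_matrix()[1,1])),3),"open",round(o["opening"],2),"F",np.round(o["wrist_force"],1))
    print("xyz",np.round(A.inv().apply(np.array([x,y,z])-o["eef_pos"])*100,2),"dr",np.round(np.degrees((A.inv()*B).as_rotvec())/6,2))
E
python3 -c "
from h import *
to(.405,.0235,.25,-.06);to(.405,.0235,.092,-.06)"
```

```text
t 1.2 pos [0.3438 0.1443 0.2505] yaw -0.061 open 1.0 F [ 1.4  0.4 -0.2]
xyz [ -6.84 -11.69   0.06] dr [-0.    0.01 -0.01]
t 1.2 pos [0.3438 0.1443 0.2505] yaw -0.061 open 1.0 F [ 1.4  0.4 -0.2]
xyz [ -6.82 -11.69  15.86] dr [-0.    0.01 -0.01]
```

Call:
send_rows:
  dr:
    - [0,0,0]
    - [0,0,0]
    - [0,0,0]
    - [0,0,0]
    - [0,0,0]
    - [0,0,0]
    - [0,0,0]
    - [0,0,0]
  xyz:
    - [-2.5,-4,0]
    - [-5,-8,0]
    - [-6.8,-11.7,0]
    - [-6.8,-11.7,4]
    - [-6.8,-11.7,8]
    - [-6.8,-11.7,12]
    - [-6.8,-11.7,15]
    - [-6.8,-11.7,16.2]
  jaw: [100,100,100,100,100,100,100,100]

```text
time_s: 2.2
eef_pos: [0.4028, 0.0259, 0.0867]
eef_rot: [-0.002, 0.03, 1.0, 0.0]
wrist_force: [-0.4, 0.7, -0.1]
opening: 1.003
grasp_force: 0.0
```

Run:
```python
from h import *
to(.405,.0235,.088,-.06)
a=ctrl.camera("top")[150:350,180:400];b=ctrl.camera("scene")[100:300,150:370]
cv2.imwrite("pics/pre.png",cv2.resize(np.hstack([a,b]),(792,360),interpolation=2)[:,:,::-1])
```

```text
t 2.2 pos [0.4028 0.0259 0.0867] yaw -0.06 open 1.0 F [-0.4  0.7 -0.1]
xyz [-0.23 -0.22 -0.13] dr [ 0.01 -0.03 -0.  ]
```

View pics/pre.png

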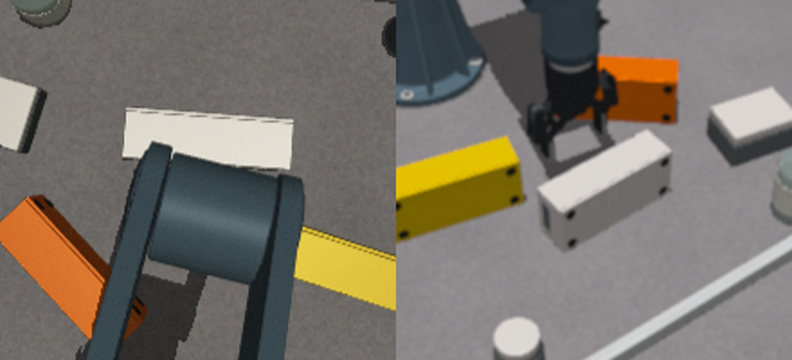

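The gripper is centred in front of the deck and the rack hasn't moved. I'll start the tipping push slowly.

Call:
send_rows:
  dr:
    - [0,0,0]
    - [0,0,0]
    - [0,0,0]
    - [0,0,0]
    - [0,0,0]
    - [0,0,0]
    - [0,0,0]
    - [0,0,0]
  xyz:
    - [-1,0,0]
    - [-2,0,0]
    - [-3,0,0]
    - [-3.5,0,0]
    - [-4,0,0]
    - [-4.5,0,0]
    - [-5,0,0]
    - [-5.5,0,0]
  jaw: [100,100,100,100,100,100,100,100]

```text
time_s: 3.3
eef_pos: [0.4593, 0.0223, 0.0883]
eef_rot: [0.0, 0.03, 1.0, -0.0]
wrist_force: [-1.1, -0.2, 2.0]
opening: 0.998
grasp_force: 0.8
```

Run:
```python
from h import *
to(.49,.0205,.088,-.06)
b=ctrl.camera("scene")[100:300,150:410]
cv2.imwrite("pics/tip.png",cv2.resize(b,None,fx=2.5,fy=2.5,interpolation=2)[:,:,::-1])
```

```text
t 3.3 pos [0.4593 0.0223 0.0883] yaw -0.06 open 1.0 F [-1.1 -0.2  2. ]
xyz [-3.07  0.    0.03] dr [0. 0. 0.]
```

View pics/tip.png

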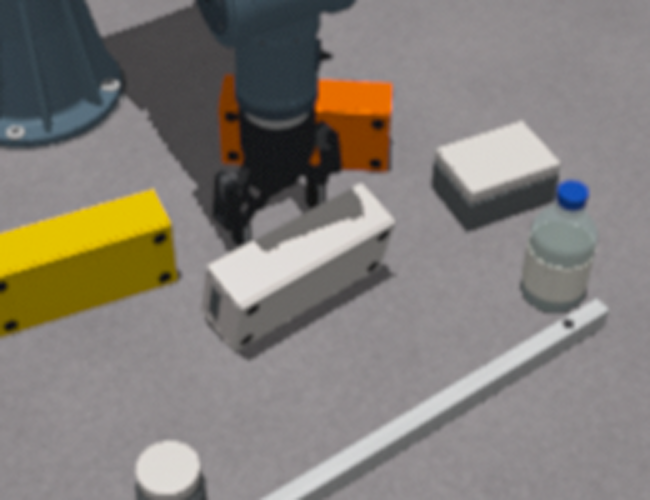

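The rack is tilting and the fingers rest near its top edge, so I'll keep pushing.

Call:
send_rows:
  dr:
    - [0,0,0]
    - [0,0,0]
    - [0,0,0]
    - [0,0,0]
    - [0,0,0]
    - [0,0,0]
    - [0,0,0]
    - [0,0,0]
  xyz:
    - [-0.6,0,0]
    - [-1.2,0,0]
    - [-1.8,0,0]
    - [-2.4,0,0]
    - [-3,0,0]
    - [-3.5,0,0]
    - [-3.5,0,0]
    - [-3.5,0,0]
  jaw: [100,100,100,100,100,100,100,100]

```text
time_s: 4.35
eef_pos: [0.4937, 0.0203, 0.0882]
eef_rot: [-0.0, 0.03, 1.0, 0.0]
wrist_force: [-1.0, -0.7, 0.5]
opening: 0.996
grasp_force: 0.0
```

Run:
```python
from h import *
to(.44,.0235,.088,-.06)
b=ctrl.camera("scene")[100:300,150:410]
cv2.imwrite("pics/tip2.png",cv2.resize(b,None,fx=2.5,fy=2.5,interpolation=2)[:,:,::-1])
```

```text
t 4.35 pos [0.4937 0.0203 0.0882] yaw -0.06 open 1.0 F [-1.  -0.7  0.5]
xyz [ 5.38 -0.    0.02] dr [ 0. -0.  0.]
```

View pics/tip2.png

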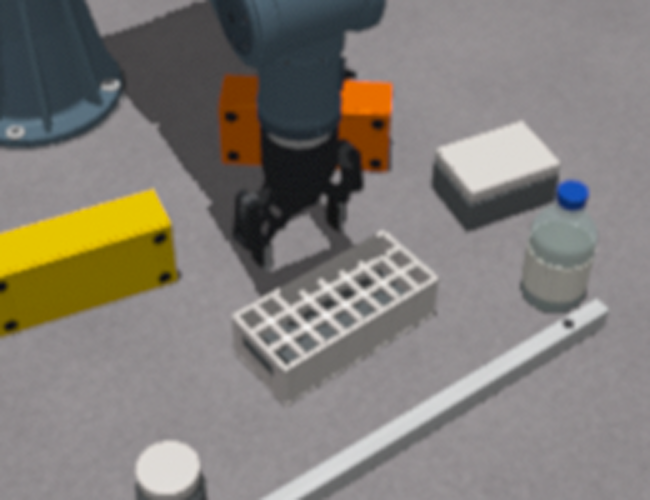

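The rack is on its base with the holes up. I'll back off, go down and measure it again.

Call:
send_rows:
  dr:
    - [0,0,0]
    - [0,0,0]
    - [0,0,0]
    - [0,0,0]
    - [0,0,0]
    - [0,0,0]
    - [0,0,0]
    - [0,0,0]
  xyz:
    - [1.5,0,0]
    - [3.5,0,0]
    - [5,0,0]
    - [5,0,1.5]
    - [5,0,3]
    - [5,0,4.5]
    - [5,0,5.2]
    - [5,0,5.2]
  jaw: [100,100,100,100,100,100,100,100]

```text
time_s: 5.4
eef_pos: [0.4436, 0.0233, 0.0354]
eef_rot: [-0.001, 0.03, 1.0, 0.0]
wrist_force: [-0.4, -0.1, -0.5]
opening: 0.999
grasp_force: 0.0
```

```bash
cat >> h.py <<'E'
def rackpose(n="top"):
    im=ctrl.camera(n)
    hsv=cv2.cvtColor(im,cv2.COLOR_RGB2HSV);m=((hsv[:,:,2]>150)&(hsv[:,:,1]<70)).astype(np.uint8)
    # keep pixels whose point at z=.06 lies in the area between rack start and the rail
    v,u=np.nonzero(m);p=ray(n,np.c_[u,v],.06)
    k=(p[:,0]>.46)&(p[:,0]<.66)&(p[:,1]>-.17)&(p[:,1]<.2)
    mm=np.zeros_like(m);mm[v[k],u[k]]=1
    l=cv2.connectedComponentsWithStats(mm,connectivity=8)
    i=1+np.argmax(l[2][1:,4]);mm=(l[1]==i).astype(np.uint8)
    print(n,*rect(mm,n,.06))
    return im
E
python3 - <<'E'
from h import *
im=rackpose()
to(.5,.0205,.035,-.1)
cv2.imwrite("pics/low.png",cv2.resize(im[90:290,170:440],None,fx=2.5,fy=2.5,interpolation=2)[:,:,::-1])
E
```

```text
top [556.  14.] [201.  89.] [[505.0, -83.0], [594.0, -89.0], [606.0, 112.0], [517.0, 117.0]] -0.061
t 5.45 pos [0.444  0.0232 0.0359] yaw -0.06 open 1.0 F [ 0.2  0.1 -0.1]
xyz [-5.6   0.06  0.09] dr [ 0.   -0.01  0.38]
```

View pics/low.png

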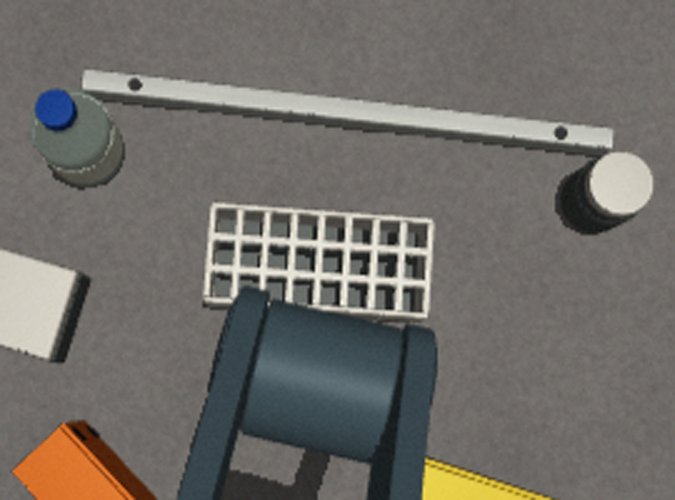

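The rack is at (556,14) mm with yaw −0.061 and its 201×89 mm footprint is right. It lines up well between the bottle and the jar. I'll push it along the rail's normal with the tool turned to the rail's yaw.

Call:
send_rows:
  dr:
    - [0,0,0.2]
    - [0,0,0.38]
    - [0,0,0.38]
    - [0,0,0.38]
    - [0,0,0.38]
    - [0,0,0.38]
    - [0,0,0.38]
    - [0,0,0.38]
  xyz:
    - [-2,0.1,0]
    - [-4,0,0]
    - [-4.8,0,0]
    - [-5.6,0,0]
    - [-6.5,-0.05,0]
    - [-7.5,-0.1,0]
    - [-8.7,-0.15,0]
    - [-10,-0.2,0]
  jaw: [100,100,100,100,100,100,100,100]

```text
time_s: 6.45
eef_pos: [0.5446, 0.0151, 0.0362]
eef_rot: [0.0, 0.05, 0.999, -0.0]
wrist_force: [-1.1, -0.9, -1.1]
opening: 0.999
grasp_force: 0.5
```

Run:
```python
from h import *
rackpose()
to(.5928,.011,.035,-.1)
```

```text
top [608. 103.] [15. 90.] [[563.0, 104.0], [651.0, 87.0], [654.0, 103.0], [565.0, 119.0]] 1.3869
t 6.5 pos [0.5466 0.0146 0.0367] yaw -0.1 open 1.0 F [-1.  -0.9  1.5]
xyz [-4.63  0.1   0.19] dr [-0.    0.03 -0.  ]
```

The fingers are in contact and about 46 mm remains. I'll finish the push slowly.

Call:
send_rows:
  dr:
    - [0,0,0]
    - [0,0,0]
    - [0,0,0]
    - [0,0,0]
    - [0,0,0]
    - [0,0,0]
    - [0,0,0]
    - [0,0,0]
  xyz:
    - [-0.8,0,0]
    - [-1.6,0,0]
    - [-2.4,0,0]
    - [-3.1,0,0]
    - [-3.7,0,0]
    - [-4.2,0,0]
    - [-4.5,0,0]
    - [-4.7,0,0]
  jaw: [100,100,100,100,100,100,100,100]

```text
time_s: 7.5
eef_pos: [0.5905, 0.0106, 0.0362]
eef_rot: [-0.0, 0.05, 0.999, 0.0]
wrist_force: [-0.7, 0.1, -1.1]
opening: 1.0
grasp_force: 0.8
```

Run:
```python
from h import *
to(.53,.011,.035,-.1)
```

```text
t 7.5 pos [0.5905 0.0106 0.0362] yaw -0.1 open 1.0 F [-0.7  0.1 -1.1]
xyz [ 6.03 -0.56  0.13] dr [ 0. -0.  0.]
```

There's no rail reaction yet, so I'll creep forward another few millimetres.

Call:
send_rows:
  dr:
    - [0,0,0]
    - [0,0,0]
    - [0,0,0]
    - [0,0,0]
    - [0,0,0]
    - [0,0,0]
    - [0,0,0]
    - [0,0,0]
  xyz:
    - [-0.1,0,0]
    - [-0.2,0,0]
    - [-0.3,0,0]
    - [-0.35,0,0]
    - [-0.4,0,0]
    - [-0.45,0,0]
    - [-0.5,0,0]
    - [-0.5,0,0]
  jaw: [100,100,100,100,100,100,100,100]

```text
time_s: 8.5
eef_pos: [0.5932, 0.0103, 0.0362]
eef_rot: [-0.003, 0.05, 0.999, 0.0]
wrist_force: [-12.9, 0.5, 9.2]
opening: 1.001
grasp_force: 6.0
```

The force is 13 N, so the rack is against the rail. I'll release straight back, rise and check.

Call:
send_rows:
  dr:
    - [0,0,0]
    - [0,0,0]
    - [0,0,0]
    - [0,0,0]
    - [0,0,0]
    - [0,0,0]
    - [0,0,0]
    - [0,0,0]
  xyz:
    - [0.3,0,0]
    - [1,0,0]
    - [3,0,0]
    - [6,0,0]
    - [9,0,-3]
    - [13,0,-8]
    - [17,0,-13]
    - [20,0,-17]
  jaw: [100,100,100,100,100,100,100,100]

```text
time_s: 9.5
eef_pos: [0.3954, 0.0301, 0.2079]
eef_rot: [0.001, 0.05, 0.999, -0.0]
wrist_force: [1.1, 0.2, -0.1]
opening: 0.999
grasp_force: 0.0
```

Run:
```python
from h import *
to(.4,.02,.2,-.1)
im=ctrl.camera("top")
cv2.imwrite("pics/fin.png",cv2.resize(im[90:250,170:440],None,fx=2.9,fy=2.9,interpolation=2)[:,:,::-1])
```

```text
t 9.5 pos [0.3954 0.0301 0.2079] yaw -0.1 open 1.0 F [ 1.1  0.2 -0.1]
xyz [-0.56 -0.96  0.79] dr [-0.    0.02  0.  ]
```

View pics/fin.png

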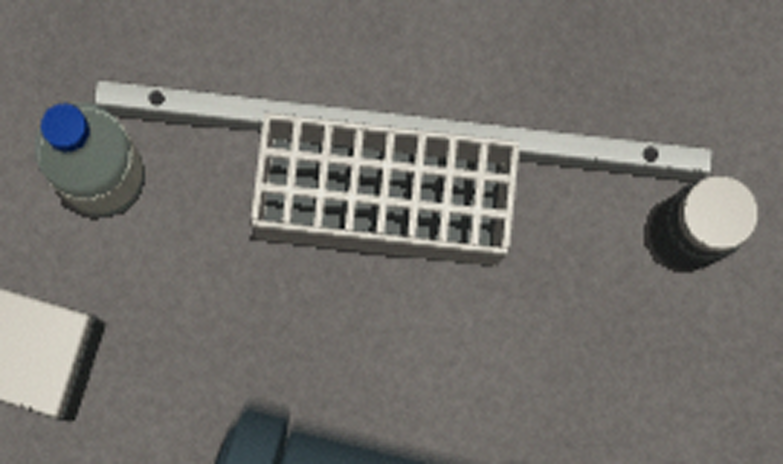

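The rack lies flat along the rail between the bottle and the jar, both untouched. Its deck corners in the crop are about (254,224), (503,249), (264,119) and (518,146). I'll check the gap numerically.

Run:
```python
from h import *
c=np.array([(254,224),(503,249),(518,146),(264,119)])/2.9+[170,90]
p=ray("top",c,.06)[:,:2];a=-.1;X=np.array([np.cos(a),np.sin(a)]);Y=np.array([-X[1],X[0]])
d=p-[.702,-.012];print(np.round(np.c_[d@X,d@Y],4));m=d.mean(0);print("centre in rail",m@X,m@Y)
for e in(p[0]-p[1],p[3]-p[2]):print("yaw",np.arctan2(-e[0],e[1]),np.linalg.norm(e))
print(ctrl.get_obs()["eef_pos"])
```

```text
[[-0.0999  0.1064]
 [-0.0974 -0.0868]
 [-0.0153 -0.0903]
 [-0.0166  0.1086]]
centre in rail -0.057310534157960925 0.00946444550661147
yaw -0.08698480263761119 0.19318688252641825
yaw -0.09352552563002994 0.1988294576311963
[0.39517212 0.0304512  0.21304034]
```

```bash
python3 -c "
from bench import ctrl
print(ctrl.hand_in())"
```

```text
the job is handed in; nothing more can be done
None
```

I tipped the rack onto its base with the holes up and pushed it flat against the rail, near the rail's middle (its centre measured 57 mm in front of the rail's centreline, within 0.015 rad of parallel), then handed the job in; the bottle, jar and tip box were not touched, and the hand-in returned no verdict.

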